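# Snap the tool-rest clip onto the bar and slide it to the stop collar

### The arm

A 7-joint arm with a two-finger parallel gripper is mounted at the origin on the work surface. World frame = base frame: x ahead of the robot, y to its left, z up, the work surface at z = 0. Lengths are in m, angles in rad, forces in N, time in s.
With the tool pointing down it reaches from about 0.4 to 0.85 m from the base axis. Payload 4.4 kg.
Tool frame: the origin (TCP) lies on the centre line of the jaws, within the pads' length; the fingertips stand 11 mm ahead of it and the grasp point (between the pads) lies 8 mm behind it; x points along the fingers, z is the direction in which the jaws open and shut, and the axes are right-handed (so a half turn about x gives the same grasp; the last joint's range is limited). The gripper opens to 94 mm and grips with 3 to 60 N. Pads are 16 mm wide; open, the fingers measure 119 mm over their backs; the gripper's body (75 mm by 177 mm) begins 78 mm behind the grasp point.
Start: joints at [1.136, 0.628, 0.038, 1.517, -0.027, 0.996, -0.02], TCP at [0.234, -0.606, 0.216] pointing down, gripper open.
Joint ranges: [-3.06, 3.06], [-0.37, 2.12], [-1.25, 1.32], [0.18, 2.47], [-1.1, 4.24], [0.23, 1.98], [-2.94, 2.94]. Speed limits (rad/s): [2.57, 2.57, 3.14, 3.14, 3.14, 3.14, 3.14].

### API

Orientations are given as a unit quaternion [w, x, y, z].
In Python, from bench import ctrl, viewer gives the robot as it stands. The module is installed in compiled form; this text tells all that it offers.
- The arm moves only by the tool arm_command, never from a script. Its argument "plan" is a list of rows, each a list of 7 numbers: the shift along the tool's x, y, z in mm, then the turn, a rotation vector about the tool's x, y, z in rad, then the gripper's target within -1 to 1 (shut at 1, half-way at 0, fully open at -1). In form: [[dx, dy, dz, rx, ry, rz, jaw], ...]. A call has exactly 8 rows; each row is the pose to reach, as a shift and turn from the pose commanded when the call began, along the tool's axes at that moment; what a row does not reach only later rows make up. A row lasts 1/12 s, in which the tool goes at most 41.7 mm and 7.16 degrees, less where a joint would pass 70% of its speed; a pose out of reach is approached as far as the arm can. A call with a gripper value outside its range is refused whole. The fingers move at their own pace and stop on an object; "grip_force" is the grip in N (left out, the last holds). Time passes only in rows, so rows that repeat a pose let the fingers close, or fill a call up. It gives the time, the measured TCP pose, the force and the opening at its end, in the units of the state.
- ctrl.read_state(): the state, without advancing time (a new reading comes with each control period).
- viewer.snapshot(name): name is "scene" or "top"; returns a dict with "img" (384x512x3 uint8, red, green, blue), "range_z" (384x512 float32, m along the optical axis (not along the pixel's ray), 0 where there is no reading), "fx", "fy", "cx", "cy" (pixels), "world_to_cam" (4x4, takes a point from world to camera coordinates). Camera axes: x right, y up, looking along -z (the intrinsics and any distortion apply to the point x, -y, -z); pixel columns grow to the right and rows downward; lengths in m; the calibration is good to about 2 mm. A picture is of the moment at which its call begins.
- ctrl.hand_in(): hands the job in, once; it reports no verdict.
The state is a dict: "time": time; "q": joint angles; "qvel": joint speeds; "tau": joint torques, N m; "tcp_pos": TCP position; "eef_rot": TCP orientation; "wrist_force": force on the tool from outside, world axes, zero at the start; "wrist_torque": the same for the moment, N m; "width": finger opening in m.
Only numpy, scipy, OpenCV 4.12 (cv2) and the standard library are available. Lean on these libraries where they do the work, as an engineer would, in place of code of your own. Each camera call takes 0.05 s, during which the arm holds its last target. There are 200 camera calls.

### The job

Fit the orange tool-rest clip to the steel bar of the green turning stand: set it astride the bar at least 30 mm clear of the red stop collar's brass bush and push it down until its sprung arms snap past the bar and it is fully seated, pressing no harder than the snap needs. Then slide it along the bar until it meets the bush, bed it there with a light, steady push of about half a second, and let go there, leaving it snapped on the bar. Do not disturb the vase on the turntable or the grey clip.

Things in the scene. Friction and masses are not known exactly. Their poses are not given: they have to be found in the camera images.
- clip_grip (a point): Centre of the upright grip block of the loose orange plastic clip (clip 80 mm high, standing on its arms, 65 to 110 g). Block 20 mm along the clip's x, 36 mm along y, 38 mm high, black strip on top; take it with a finger on each x face. This point is 61 mm above the clip's feet. Axes: z up, x across the clip, y along the bar it will grip; either way round will do.
- clip_bore (a point): Centre of the clip's bore, 41 mm below clip_grip, same axes; on the bar's axis when fully seated. The arms meet the bar with this point 22 mm above that axis; resistance peaks at 8 to 20 N near 19 mm and is gone near 9 mm as the arms snap past; the clip then pulls itself down until the saddle plate lands and resistance rises steeply. Seated, it slides against 1 to 5 N of friction.
- clip: The whole orange clip; origin between its feet, 61 mm below clip_grip, same axes. Under the grip block is a saddle plate 42 (x) by 40 (y) by 8 mm, its top 19 mm below clip_grip; from it hang two sprung arms, 40 mm long along y, that lean in to a 17 mm gap and flare out to a 33 mm wide mouth at the feet. The clip is 40 mm long along y.
- stand: The green turning stand, fixed to the bench; origin on the bench under the middle of its bar, z up, y along the bar, x towards the turntable. A level steel bar of 28 mm diameter runs along y between two posts (36 x 22 mm, 111 mm high, at y = -138 and +138 mm); free bar from y = -127 to +127 mm. Turntable: 110 mm across, top 26 mm high, centred at x = +150 mm.
- bar_mid (a point): The middle of the bar, on its axis, 85 mm above the bench; axes as the stand's. Push down on the bar with no more than 25 N.
- collar: Red stop collar, a 44 mm disc, 14 mm thick along y, on the +y half of the bar; origin at its centre on the bar's axis, axes as the stand's. A brass bush (41 mm across) sticks out of its -y face by 2 to 22 mm, differing each time: the clip meets it with clip_bore 29 to 49 mm to the -y side of this origin, to be found by feel. Rigid but delicate: bear on it with 2 to 8 N, never over 15 N.
- vase: Cream alabaster vase, 118 mm high and 86 mm across, loose on the turntable; origin at the centre of its foot.
- grey_grip (a point): The grey clip, a larger one for a thicker bar (96 mm high, standing on the bench, it does not fit): this point lies on its grip block, 72 mm above the bench. Leave it alone.
There are look-alikes about, which are no part of the job. What is meant by the clip is not pink, and is the smaller of those in its own colour.

How it is judged:
By the outcome, as a careful person would: the job done as asked, in the order asked, and still so for the second after the job is handed in, with the robot touching nothing.
It also fails if it takes over 58 s, if anything falls off the work surface, if the arm or the gripper's body presses on something with over 40 N, if the wrist force passes 120 N, or if a joint passes its speed limit or range.

## Working session

There is one attempt and no reset: what is moved stays moved. The work goes in short steps, Python scripts to look and compute and a tool call to move; the robot and the scene stay as the last step left them, time stands still between calls to the robot, and variables do not carry over. Pictures are saved under pics/ and viewed, about 8 in all and at most 12, crops included, and the job is handed in when it is done.

Besides the shell and the picture viewer there is one more tool, called after ">>>" as name(argument=value, ...) on one line, values as JSON. arm_command: Moves the arm, as the interface text tells. Its arguments: {"type":"object","properties":{"plan":{"type":"array","items":{"type":"array","items":{"type":"number"}}},"grip_force":{"type":"number"}},"required":["plan"]}

```bash
mkdir -p pics
cat > h.py <<'E'
import numpy as np, cv2
from bench import ctrl, viewer
def snap(n):
    s=viewer.snapshot(n); return s
def save(s,name,box=None,scale=1):
    im=s["img"][...,::-1]
    if box: im=im[box[1]:box[3],box[0]:box[2]]
    cv2.imwrite("pics/"+name,cv2.resize(im,None,fx=scale,fy=scale,interpolation=cv2.INTER_CUBIC))
def cloud(s):
    z=s["range_z"]; v,u=np.mgrid[:z.shape[0],:z.shape[1]]
    p=np.stack([(u-s["cx"])/s["fx"]*z,-(v-s["cy"])/s["fy"]*z,-z,np.ones_like(z)],-1)
    w=p@np.linalg.inv(s["world_to_cam"]).T
    w=w[...,:3]; w[z==0]=np.nan
    return w
E
python3 - <<'E'
from h import *
a=snap("scene");b=snap("top")
np.savez("s0.npz",**a);np.savez("t0.npz",**b)
im=np.hstack([a["img"],b["img"]])
save(a,"scene0.png",scale=1.5);save(b,"top0.png",scale=1.5)
st=ctrl.read_state()
print(st["tcp_pos"],st["eef_rot"],st["width"],st["wrist_force"],st["time"],{k:a[k] for k in a if k not in("img","range_z")})
E
```

```text
[ 0.23412955 -0.60576915  0.21569495] [ 0.58271837  0.40016595  0.583677   -0.39953431] 0.09372852725847869 [-0.20165108  0.1420097  -0.11176992] 0.1 {'fx': 446.335444440225, 'fy': 446.335444440225, 'cx': 260.23984653578265, 'cy': 197.85152184345708, 'world_to_cam': array([[-0.75236625,  0.65872718, -0.0048518 ,  0.3448867 ],
       [-0.45401391, -0.51318799,  0.7283608 ,  0.19900262],
       [ 0.47730117,  0.55019687,  0.68517662, -1.22538305],
       [ 0.        ,  0.        ,  0.        ,  1.        ]])}
```

View pics/scene0.png

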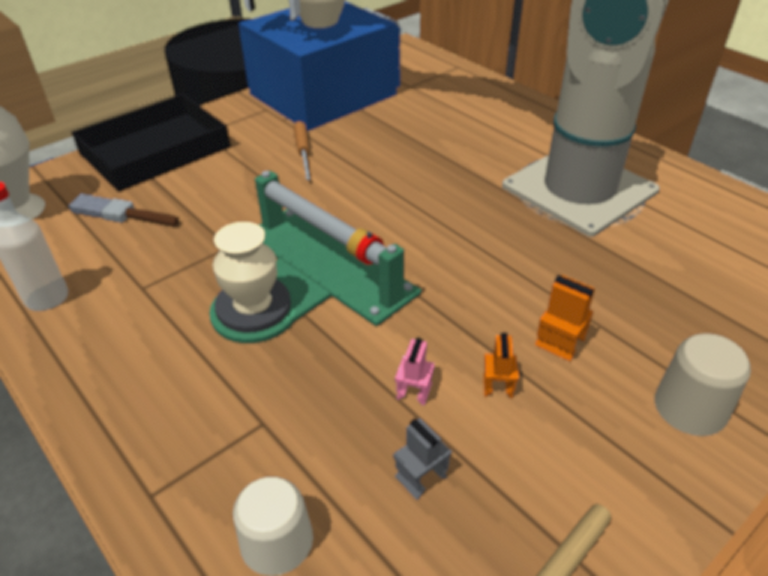

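View pics/top0.png

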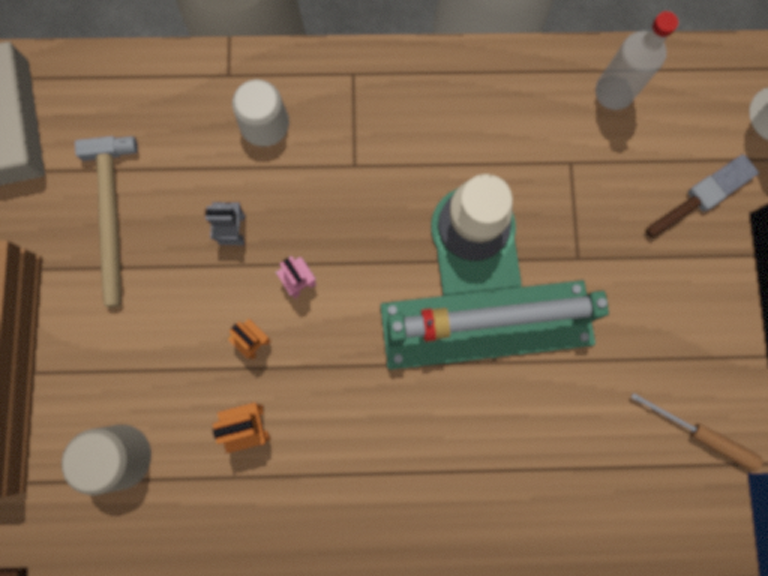

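Two orange clips are in view, plus a pink one. In the top view (as displayed) they are orange small (248,338), orange large (240,428) and pink (296,276). The smaller orange one at (248,338) fits the description. I'll measure it and crop to confirm.

```bash
cat > m.py <<'E'
from h import *
s=np.load("t0.npz");w=cloud(s);im=s["img"].astype(int);hsv=cv2.cvtColor(s["img"],cv2.COLOR_RGB2HSV)
a=np.load("s0.npz");wa=cloud(a);ha=cv2.cvtColor(a["img"],cv2.COLOR_RGB2HSV)
for x,y in [(248,338),(240,428),(296,276),(222,215)]:
    u,v=int(x/1.5),int(y/1.5); print("item",x,y,w[v,u].round(3))
def box(w,c,r=.045): return (abs(w[...,0]-c[0])<r)&(abs(w[...,1]-c[1])<r)
c=w[int(338/1.5),int(246/1.5)]
for n,W in(("top",w),("scene",wa)):
    m=box(W,c)&(W[...,2]>.068)&(W[...,2]<.1); p=W[m]
    r=cv2.minAreaRect(p[:,:2].astype(np.float32)*1000)
    print(n,"clip top",m.sum(),p.mean(0).round(4),r,np.nanmax(p[:,2]))
    P=W.reshape(-1,3)
    st=W[:]; 
# stand: bar top points from both
c=w[int(318/1.5),int(520/1.5)];print("bar c",c)
for n,W,H in(("top",w,hsv),("scene",wa,ha)):
    g=(H[...,1]<70)&(abs(W[...,0]-c[0])<.16)&(abs(W[...,1]-c[1])<.16)&(W[...,2]>.085)&(W[...,2]<.103)
    p=W[g];print(n,"bar",len(p),np.median(p,0),p[:,2].max())
    vx=cv2.fitLine(p[:,:2].astype(np.float32),cv2.DIST_HUBER,0,.001,.001).ravel();print(vx,np.degrees(np.arctan2(vx[1],vx[0])))
    g=(H[...,0]>45)&(H[...,0]<90)&(H[...,1]>80)&(abs(W[...,0]-c[0])<.25)&(abs(W[...,1]-c[1])<.25)&(W[...,2]>.106)&(W[...,2]<.125)
    p=W[g];t=p[:,:2]@vx[:2]
    for k in(t>t.mean(),t<=t.mean()): print(" post",k.sum(),p[k].mean(0).round(4), cv2.minAreaRect(p[k][:,:2].astype(np.float32)*1000) if k.sum() else 0)
    g=((H[...,0]<6)|(H[...,0]>174))&(H[...,1]>150)&(abs(W[...,0]-c[0])<.2)&(abs(W[...,1]-c[1])<.2)&(W[...,2]>.07)
    print(" collar",g.sum(),W[g].mean(0),np.ptp(W[g],axis=0))
    g=(H[...,0]>15)&(H[...,0]<30)&(H[...,1]>110)&(abs(W[...,0]-c[0])<.2)&(abs(W[...,1]-c[1])<.2)&(W[...,2]>.085)&(W[...,2]<.11)
    print(" brass",g.sum(),W[g].mean(0))
x=cv2.resize(s["img"][190:310,130:220][...,::-1],None,fx=5,fy=5,interpolation=2);y=cv2.resize(a["img"][170:290,250:410][...,::-1],None,fx=2.2,fy=5*1,interpolation=2)
y=cv2.resize(a["img"][170:340,250:410][...,::-1],(340,360),interpolation=2);y=np.vstack([y,np.zeros((240,340,3),np.uint8)])
cv2.imwrite("pics/crop1.png",np.hstack([x,y]))
E
python3 m.py
```

```text
item 248 338 [0.451 0.204 0.082]
item 240 428 [0.332 0.206 0.113]
item 296 276 [0.534 0.139 0.083]
item 222 215 [0.622 0.24  0.09 ]
top clip top 182 [0.4549 0.2114 0.0803] ((455.4073791503906, 212.05615234375), (36.58882522583008, 18.71261215209961), 44.73677444458008) 0.08703477504712809
scene clip top 210 [0.4588 0.2155 0.0795] ((455.6661682128906, 213.49755859375), (41.149444580078125, 20.27850341796875), 44.722965240478516) 0.08627870557558803
bar c [ 0.46771279 -0.16397261  0.09515884]
top bar 1624 [ 0.47413729 -0.14427547  0.09613105] 0.10299679586133348
[ 0.07599062 -0.9971085   0.4755552  -0.17102481] -85.64185
 post 24 [ 0.4842 -0.2707  0.1068] ((484.1244201660156, -270.5847473144531), (26.218746185302734, 14.899721145629883), 6.095091342926025)
 post 17 [0.4586 0.0012 0.1068] ((458.3266296386719, 1.8745698928833008), (30.29945945739746, 14.369532585144043), 7.255064964294434)
 collar 96 [ 0.45931154 -0.04059669  0.10074148] [0.03829734 0.01433899 0.02229905]
 brass 141 [ 0.46292779 -0.05724782  0.10115028]
scene bar 875 [ 0.48145905 -0.13451514  0.09571371] 0.10285437916535034
[ 0.09785069 -0.9952011   0.47935048 -0.13582939] -84.384575
 post 9 [ 0.4948 -0.2664  0.107 ] ((489.3814697265625, -267.2824401855469), (23.554973602294922, 9.359695434570312), 6.527755260467529)
 post 8 [0.4681 0.0096 0.1066] ((463.30865478515625, 10.016332626342773), (11.491837501525879, 25.283926010131836), 81.29940032958984)
 collar 120 [ 0.47460631 -0.03547424  0.09540252] [0.04027356 0.01461095 0.04048467]
 brass 103 [ 0.47185038 -0.05698367  0.0990968 ]
```

View pics/crop1.png

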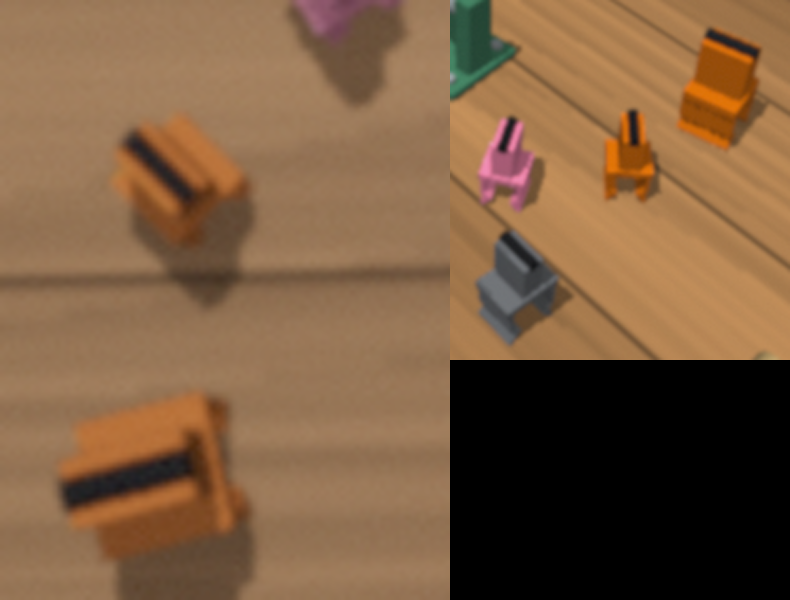

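The crop confirms it: the small orange clip stands on two arms with its top at z≈0.080, while the larger orange one is about 0.113 high. Next I'll fit the bar and work out the tool deltas.

```bash
cat >> h.py <<'E'
from scipy.spatial.transform import Rotation as R
def tool(yaw): # tool x down, jaw z at world yaw
    x=np.array([0,0,-1.]);z=np.array([np.cos(yaw),np.sin(yaw),0]);return R.from_matrix(np.stack([x,np.cross(z,x),z],1))
def delta(p,yawdeg):
    st=ctrl.read_state();q=st["eef_rot"];r=R.from_quat([q[1],q[2],q[3],q[0]])
    d=r.inv().apply(np.array(p)-st["tcp_pos"])*1000;rv=(r.inv()*tool(np.radians(yawdeg))).as_rotvec()
    z=r.apply([0,0,1]);
    print("d",d.round(1),"rv",rv.round(4),"yaw now",np.degrees(np.arctan2(z[1],z[0])).round(2))
def rep():
    s=ctrl.read_state();print("t",round(s["time"],2),"tcp",s["tcp_pos"].round(4),"F",s["wrist_force"].round(2),"w",round(s["width"],4),"q",s["q"].round(2));return s
E
cat > bar.py <<'E'
from h import *
from scipy.optimize import least_squares
for n in("t0","s0"):
    s=np.load(n+".npz");w=cloud(s);H=cv2.cvtColor(s["img"],cv2.COLOR_RGB2HSV)
    u0=np.array([-.092,.9958]);c0=np.array([.471,-.1345])
    e=w[...,:2]-c0;t=e@u0;l=e@np.array([u0[1],-u0[0]])
    g=(H[...,1]<80)&(t>-.115)&(t<.04)&(abs(l)<.022)&(w[...,2]>.074)&(w[...,2]<.105)
    p=w[g]
    def f(v):
        th=np.radians(95.3)+v[1];n_=np.array([np.sin(th),-np.cos(th)])
        return np.hypot((p[:,:2]-c0)@n_-v[0],p[:,2]-.085-v[2])-.014
    r=least_squares(f,[0,0,0],loss="soft_l1",f_scale=.001)
    print(n,len(p),"lateral mm",r.x[0]*1e3,"yaw",95.3+np.degrees(r.x[1]),"dz",r.x[2]*1e3,np.std(r.fun))
rep()
for y in(-45,135):delta([.455,.2125,.25],y)
E
python3 bar.py
```

```text
t0 1023 lateral mm 1.4976935642895344 yaw 95.41195310161933 dz -0.7994192450273526 0.0012815324206149733
s0 618 lateral mm 0.914618797827985 yaw 95.37248921450981 dz -0.2927269494466592 0.0011858249604713394
t 0.1 tcp [ 0.2341 -0.6058  0.2157] F [-0.2   0.14 -0.11] w 0.0937 q [ 1.14  0.63  0.04  1.52 -0.03  1.   -0.02]
d [ -33.2  501.  -683.7] rv [-4.166e-01 -1.600e-03 -3.000e-04] yaw now -68.87
d [ -33.2  501.  -683.7] rv [ 2.725e+00 -4.000e-04  2.200e-03] yaw now -68.87
```

>>> arm_command(plan=[[-10,35,-24,-0.05,0,0,-1],[-20,70,-48,-0.1,0,0,-1],[-30,105,-72,-0.15,0,0,-1],[-40,138,-94,-0.2,0,0,-1],[-40,172,-117,-0.25,0,0,-1],[-40,206,-140,-0.3,0,0,-1],[-40,240,-163,-0.36,0,0,-1],[-40,270,-185,-0.4166,0,0,-1]], grip_force=20)

```text
time: 0.77
tcp_pos: [0.4205, -0.3343, 0.2565]
eef_rot: [0.654, 0.27, 0.654, -0.269]
wrist_force: [0.5, 0.0, -0.1]
width: 0.0941
```

```bash
python3 -c "
from h import *
rep();delta([.47,.0,.25],-45);delta([.455,.2125,.25],-45)"
```

```text
t 0.77 tcp [ 0.4205 -0.3343  0.2565] F [ 0.49  0.05 -0.06] w 0.0941 q [ 0.69  0.42 -0.1   1.78  0.05  0.94 -0.22]
d [   6.5  272.1 -200.5] rv [ 0.0033  0.     -0.0002] yaw now -44.81
d [   6.5  412.3 -360.9] rv [ 0.0033  0.     -0.0002] yaw now -44.81
```

>>> arm_command(plan=[[0,30,-26,0,0,0,-1],[0,60,-53,0,0,0,-1],[0,90,-79,0,0,0,-1],[0,120,-105,0,0,0,-1],[0,150,-131,0,0,0,-1],[0,180,-158,0,0,0,-1],[0,210,-184,0,0,0,-1],[0,240,-210,0,0,0,-1]])

```text
time: 1.43
tcp_pos: [0.4402, -0.0164, 0.2565]
eef_rot: [0.653, 0.271, 0.653, -0.271]
wrist_force: [0.6, 0.7, -0.8]
width: 0.0944
```

>>> arm_command(plan=[[0,30,-26,0,0,0,-1],[0,60,-52,0,0,0,-1],[0,90,-79,0,0,0,-1],[0,120,-105,0,0,0,-1],[5,145,-128,0,0,0,-1],[5,165,-145,0,0,0,-1],[5,172,-151,0,0,0,-1],[5,172,-151,0,0,0,-1]])

```text
time: 2.1
tcp_pos: [0.4551, 0.2125, 0.2512]
eef_rot: [0.654, 0.269, 0.654, -0.269]
wrist_force: [0.3, -0.4, 0.3]
width: 0.0939
```

Run:
```python
from h import *
rep()
for n in("top","scene"):
    s=snap(n);w=cloud(s);H=cv2.cvtColor(s["img"],cv2.COLOR_RGB2HSV)
    m=(abs(w[...,0]-.455)<.05)&(abs(w[...,1]-.2125)<.05)&(w[...,2]<.09)&(w[...,2]>.072)
    print(n,m.sum(),w[m].mean(0) if m.sum() else 0)
    if m.sum()>50:print(cv2.minAreaRect(w[m][:,:2].astype(np.float32)*1000))
    save(s,"g_"+n+".png",scale=1.5)
delta([.4555,.2125,.073],-45)
```

```text
t 2.1 tcp [0.4551 0.2125 0.2512] F [ 0.3  -0.39  0.29] w 0.0939 q [-0.29  0.38 -0.27  1.87  0.13  0.9  -1.41]
top 182 [0.45498239 0.21154094 0.08032769]
((455.5208740234375, 212.13450622558594), (37.69009780883789, 18.84551429748535), 44.66439437866211)
scene 190 [0.45819267 0.21518357 0.08034039]
((455.58636474609375, 213.34719848632812), (38.19761276245117, 20.024253845214844), 44.32157897949219)
d [178.2   3.2  -3. ] rv [-0.001   0.0007  0.0018] yaw now -45.06
```

View pics/g_scene.png

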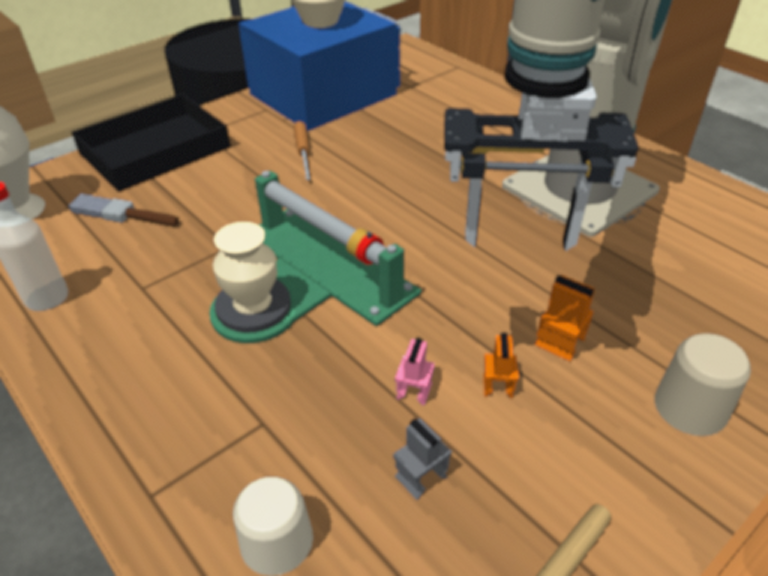

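```bash
python3 -c "
from h import *
rep();delta([.4555,.2127,.057],-45)"
```

```text
t 2.2 tcp [0.4555 0.2085 0.2512] F [ 0.13 -0.94  0.42] w 0.094 q [-0.29  0.38 -0.27  1.87  0.13  0.9  -1.41]
d [194.2   3.4  -3.1] rv [-0.001   0.0007  0.0018] yaw now -45.06
```

>>> arm_command(plan=[[20,1,-1,0,0,0,-0.4],[45,2,-2,0,0,0,-0.4],[70,3,-3,0,0,0,-0.4],[95,3,-3,0,0,0,-0.4],[110,3,-3,0,0,0,-0.4],[120,3,-3,0,0,0,-0.4],[120,3,-3,0,0,0,-0.4],[120,3,-3,0,0,0,-0.4]])

```text
time: 2.87
tcp_pos: [0.456, 0.213, 0.1317]
eef_rot: [0.653, 0.271, 0.653, -0.272]
wrist_force: [0.4, 0.6, -0.0]
width: 0.0658
```

```bash
python3 -c "
from h import *
rep();delta([.4555,.2127,.057],-45)"
```

```text
t 2.87 tcp [0.456  0.213  0.1317] F [ 0.43  0.57 -0.01] w 0.0658 q [-0.34  0.55 -0.22  2.    0.21  0.61 -1.49]
d [74.7 -0.5 -0.1] rv [-0.002   0.0005  0.0006] yaw now -45.11
```

>>> arm_command(plan=[[20,0,0,0,0,0,-0.4],[40,0,0,0,0,0,-0.4],[58,0,0,0,0,0,-0.4],[68,0,0,0,0,0,-0.4],[75,0,0,0,0,0,-0.4],[75,0,0,0,0,0,-0.4],[75,0,0,0,0,0,-0.4],[75,0,0,0,0,0,0]])

```text
time: 3.53
tcp_pos: [0.4563, 0.2147, 0.0574]
eef_rot: [0.654, 0.271, 0.653, -0.27]
wrist_force: [0.1, -0.2, 0.2]
width: 0.0618
```

>>> arm_command(plan=[[0,0,0,0,0,0,0.5],[0,0,0,0,0,0,1],[0,0,0,0,0,0,1],[0,0,0,0,0,0,1],[0,0,0,0,0,0,1],[0,0,0,0,0,0,1],[0,0,0,0,0,0,1],[0,0,0,0,0,0,1]], grip_force=35)

```text
time: 4.2
tcp_pos: [0.4557, 0.2144, 0.0565]
eef_rot: [0.653, 0.271, 0.653, -0.271]
wrist_force: [0.3, -0.2, 0.3]
width: 0.0195
```

```bash
python3 -c "
from h import *
rep();delta([.4722,-.1344,.3],5.4)"
```

```text
t 4.2 tcp [0.4557 0.2144 0.0565] F [ 0.28 -0.24  0.25] w 0.0195 q [-0.38  0.68 -0.17  2.05  0.26  0.43 -1.54]
d [-243.5 -234.9  258.4] rv [-8.798e-01  1.000e-04 -1.000e-04] yaw now -45.01
```

>>> arm_command(plan=[[-10,0,0,0,0,0,1],[-30,0,0,0,0,0,1],[-55,0,0,0,0,0,1],[-85,0,0,0,0,0,1],[-115,0,0,0,0,0,1],[-140,0,0,0,0,0,1],[-158,0,0,0,0,0,1],[-165,0,0,0,0,0,1]])

```text
time: 4.87
tcp_pos: [0.4567, 0.2151, 0.2248]
eef_rot: [0.654, 0.272, 0.652, -0.269]
wrist_force: [0.1, 0.5, -1.1]
width: 0.0196
```

>>> arm_command(plan=[[0,-15,17,-0.05,0,0,1],[0,-40,44,-0.15,0,0,1],[0,-65,72,-0.25,0,0,1],[0,-92,101,-0.36,0,0,1],[0,-118,130,-0.47,0,0,1],[0,-144,158,-0.58,0,0,1],[0,-170,187,-0.7,0,0,1],[0,-192,211,-0.8,0,0,1]])

```text
time: 5.53
tcp_pos: [0.468, -0.0732, 0.221]
eef_rot: [0.707, -0.007, 0.708, 0.007]
wrist_force: [-0.5, 0.3, -1.8]
width: 0.02
```

```bash
python3 -c "
from h import *
rep();delta([.4722,-.1344,.2],5.4)"
```

```text
t 5.53 tcp [ 0.468  -0.0732  0.221 ] F [-0.5   0.26 -1.8 ] w 0.02 q [ 0.42  0.4  -0.45  1.98  0.23  0.82 -0.14]
d [ 21.1 -61.3   3. ] rv [-0.0751 -0.0014  0.0003] yaw now 1.1
```

>>> arm_command(plan=[[5,-15,1,-0.02,0,0,1],[10,-35,2,-0.05,0,0,1],[15,-50,3,-0.075,0,0,1],[21,-58,3,-0.075,0,0,1],[21,-61,3,-0.075,0,0,1],[21,-61,3,-0.075,0,0,1],[21,-61,3,-0.075,0,0,1],[21,-61,3,-0.075,0,0,1]])

```text
time: 6.2
tcp_pos: [0.4731, -0.1302, 0.2008]
eef_rot: [0.707, -0.032, 0.706, 0.032]
wrist_force: [-0.8, 0.8, -1.6]
width: 0.0201
```

Run:
```python
from h import *
rep()
for n in("scene","top"):
    s=snap(n);w=cloud(s);H=cv2.cvtColor(s["img"],cv2.COLOR_RGB2HSV)
    u=np.array([-.0941,.9956]);nn=np.array([.9956,.0941]);c=np.array([.4722,-.1344])
    e=w[...,:2]-c;t=e@u;l=e@nn
    m=(H[...,0]>5)&(H[...,0]<16)&(H[...,1]>190)&(abs(t)<.05)&(abs(l)<.05)&(w[...,2]>.125)
    print(n,m.sum(),"t",np.percentile(t[m],[2,50,98]).round(4),"l",np.percentile(l[m],[2,50,98]).round(4),"z",np.percentile(w[m][:,2],[2,98]).round(4))
    # visible arm-foot / plate extents by layer
    for a,b in((.135,.175),(.178,.186)):
        k=m&(w[...,2]>a)&(w[...,2]<b);print("  layer",a,k.sum(),l[k].min() if k.sum() else 0,l[k].max() if k.sum() else 0)
    if n=="scene":save(s,"b_scene.png",(120,60,340,240),3.3)
rep();delta([.4722,-.1344,.16],5.4)
```

```text
t 6.2 tcp [ 0.4731 -0.1302  0.2008] F [-0.76  0.79 -1.57] w 0.0201 q [ 0.53  0.45 -0.45  1.96  0.27  0.78  0.02]
scene 443 t [-0.0116  0.0182  0.0248] l [-0.0161  0.01    0.0208] z [0.1477 0.2221]
  layer 0.135 189 -0.01774619915060795 0.02081455970428582
  layer 0.178 96 -0.015741186956378748 0.02189043546313884
top 18 t [0.0205 0.021  0.0229] l [-0.0173  0.0015  0.0105] z [0.1807 0.2145]
  layer 0.135 0 0 0
  layer 0.178 4 -0.01827203233930806 0.011038793859994716
t 6.3 tcp [ 0.4732 -0.1304  0.2008] F [ 0.97 -0.03 -1.  ] w 0.0195 q [ 0.53  0.45 -0.45  1.96  0.27  0.78  0.02]
d [40.8 -3.9 -1.3] rv [-0.0029  0.0006 -0.0001] yaw now 5.23
```

View pics/b_scene.png

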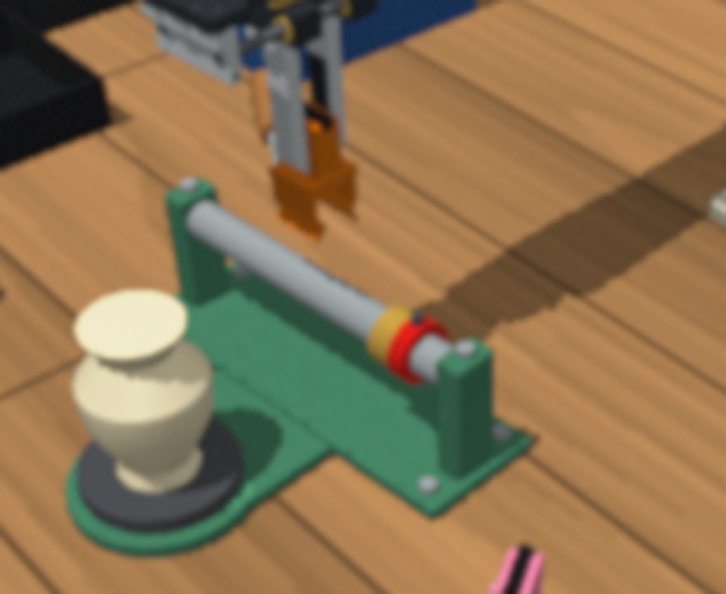

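>>> arm_command(plan=[[5,-1,0,0,0,0,1],[14,-3,-1,0,0,0,1],[24,-4,-1,0,0,0,1],[34,-4,-1.3,0,0,0,1],[42,-4,-1.3,0,0,0,1],[48,-4,-1.3,0,0,0,1],[50,-4,-1.3,0,0,0,1],[50,-4,-1.3,0,0,0,1]], grip_force=50)

```text
time: 6.97
tcp_pos: [0.4716, -0.1354, 0.1497]
eef_rot: [0.706, -0.032, 0.707, 0.032]
wrist_force: [-0.2, 0.6, -0.4]
width: 0.0195
```

>>> arm_command(plan=[[0,0,0,0,0,0,1],[0,0,0,0,0,0,1],[0,0,0,0,0,0,1],[0,0,0,0,0,0,1],[0,0,0,0,0,0,1],[0,0,0,0,0,0,1],[0,0,0,0,0,0,1],[0,0,0,0,0,0,1]])

```text
time: 7.63
tcp_pos: [0.472, -0.1356, 0.1506]
eef_rot: [0.706, -0.032, 0.706, 0.032]
wrist_force: [0.0, -0.1, -0.8]
width: 0.0195
```

```bash
python3 -c "
from h import *
rep();delta([.4722,-.1344,.1465],5.4)"
```

```text
t 7.63 tcp [ 0.472  -0.1356  0.1506] F [ 0.05 -0.12 -0.84] w 0.0195 q [ 0.5   0.53 -0.4   2.01  0.33  0.66 -0.02]
d [4.1 1.2 0.3] rv [-0.0048  0.0002  0.0001] yaw now 5.12
```

>>> arm_command(plan=[[1.5,0,0,-0.0048,0,0,1],[3,0,0,-0.0048,0,0,1],[4.5,0,0,-0.0048,0,0,1],[6,0,0,-0.0048,0,0,1],[7,0,0,-0.0048,0,0,1],[8,0,0,-0.0048,0,0,1],[8.5,0,0,-0.0048,0,0,1],[8.5,0,0,-0.0048,0,0,1]])

```text
time: 8.3
tcp_pos: [0.4732, -0.1355, 0.1427]
eef_rot: [0.707, -0.034, 0.705, 0.033]
wrist_force: [1.4, 0.2, 3.7]
width: 0.0197
```

```bash
python3 -c "
from h import *
s=rep();print(s['wrist_torque'])"
```

```text
t 8.3 tcp [ 0.4732 -0.1355  0.1427] F [1.39 0.16 3.73] w 0.0197 q [ 0.5   0.54 -0.4   2.02  0.34  0.64 -0.03]
[ 0.08545017 -0.43013769  0.0007769 ]
```

>>> arm_command(plan=[[1,0,0.8,0,0,0,1],[2,0,0.8,0,0,0,1],[3,0,0.8,0,0,0,1],[3.5,0,0.8,0,0,0,1],[4,0,0.8,0,0,0,1],[4,0,0.8,0,0,0,1],[4,0,0.8,0,0,0,1],[4,0,0.8,0,0,0,1]])

```text
time: 8.97
tcp_pos: [0.4738, -0.1358, 0.139]
eef_rot: [0.707, -0.034, 0.706, 0.033]
wrist_force: [-0.5, -0.5, 8.3]
width: 0.0196
```

```bash
python3 -c "
from h import *
s=rep();print(s['wrist_torque'])"
```

```text
t 8.97 tcp [ 0.4738 -0.1358  0.139 ] F [-0.47 -0.47  8.35] w 0.0196 q [ 0.49  0.55 -0.39  2.02  0.34  0.63 -0.03]
[-0.03008064 -0.08974813 -0.03362867]
```

>>> arm_command(plan=[[1,0,0,0,0,0,1],[2,0,0,0,0,0,1],[3,0,0,0,0,0,1],[4,0,0,0,0,0,1],[5,0,0,0,0,0,1],[6,0,0,0,0,0,1],[7,0,0,0,0,0,1],[8,0,0,0,0,0,1]])

```text
time: 9.63
tcp_pos: [0.4727, -0.1354, 0.1297]
eef_rot: [0.706, -0.033, 0.706, 0.033]
wrist_force: [1.5, 0.2, -0.4]
width: 0.0197
```

```bash
python3 -c "
from h import *
s=rep();print(s['wrist_torque'])"
```

```text
t 9.63 tcp [ 0.4727 -0.1354  0.1297] F [ 1.52  0.25 -0.44] w 0.0197 q [ 0.49  0.56 -0.38  2.03  0.35  0.61 -0.04]
[-0.08423846 -0.47522554 -0.00642073]
```

>>> arm_command(plan=[[1,0,0,0,0,0,1],[2,0,0,0,0,0,1],[3,0,0,0,0,0,1],[4,0,0,0,0,0,1],[5,0,0,0,0,0,1],[5.5,0,0,0,0,0,1],[6,0,0,0,0,0,1],[6,0,0,0,0,0,1]])

```text
time: 10.3
tcp_pos: [0.4724, -0.1355, 0.1237]
eef_rot: [0.706, -0.033, 0.707, 0.033]
wrist_force: [1.3, -0.2, -5.4]
width: 0.0197
```

```bash
python3 -c "
from h import *
s=rep();print(s['wrist_torque'])"
```

```text
t 10.3 tcp [ 0.4724 -0.1355  0.1237] F [ 1.34 -0.22 -5.41] w 0.0197 q [ 0.48  0.57 -0.38  2.04  0.36  0.6  -0.05]
[ 0.00838063 -0.49233787 -0.02588154]
```

Clip is pulling itself down. I'll follow it gently.

>>> arm_command(plan=[[0.5,0,0,0,0,0,1],[1,0,0,0,0,0,1],[1.3,0,0,0,0,0,1],[1.6,0,0.3,0,0,0,1],[1.8,0,0.3,0,0,0,1],[2,0,0.3,0,0,0,1],[2,0,0.3,0,0,0,1],[2,0,0.3,0,0,0,1]])

```text
time: 10.97
tcp_pos: [0.4729, -0.1355, 0.1219]
eef_rot: [0.706, -0.033, 0.706, 0.033]
wrist_force: [1.1, -1.0, -4.8]
width: 0.0198
```

```bash
python3 -c "
from h import *
s=rep();print(s['wrist_torque'])"
```

```text
t 10.97 tcp [ 0.4729 -0.1355  0.1219] F [ 1.09 -1.05 -4.83] w 0.0198 q [ 0.48  0.57 -0.38  2.04  0.36  0.6  -0.05]
[-0.03700285 -0.25289394  0.01276039]
```

>>> arm_command(plan=[[0.2,0,0,0,0,0,1],[0.4,0,0,0,0,0,1],[0.6,0,0,0,0,0,1],[0.8,0,0,0,0,0,1],[1.0,0,0,0,0,0,1],[1.0,0,0,0,0,0,1],[1.0,0,0,0,0,0,1],[1.0,0,0,0,0,0,1]])

```text
time: 11.63
tcp_pos: [0.473, -0.1355, 0.1215]
eef_rot: [0.706, -0.033, 0.706, 0.033]
wrist_force: [-1.5, 0.4, 5.5]
width: 0.0196
```

```bash
python3 -c "
from h import *
s=rep();print(s['wrist_torque'])"
```

```text
t 11.63 tcp [ 0.473  -0.1355  0.1215] F [-1.53  0.45  5.54] w 0.0196 q [ 0.48  0.57 -0.37  2.04  0.36  0.59 -0.05]
[0.08607671 0.35471529 0.02493754]
```

>>> arm_command(plan=[[-0.4,2,0,0,0,0,1],[-0.4,6,0,0,0,0,1],[-0.4,11,0,0,0,0,1],[-0.4,16,0,0,0,0,1],[-0.4,21,0,0,0,0,1],[-0.4,25,0,0,0,0,1],[-0.4,27.5,0,0,0,0,1],[-0.4,30,0,0,0,0,1]])

```text
time: 12.3
tcp_pos: [0.4705, -0.1053, 0.1215]
eef_rot: [0.706, -0.034, 0.706, 0.033]
wrist_force: [1.0, -3.5, 2.0]
width: 0.0194
```

Run:
```python
from h import *
s=rep();print(s['wrist_torque'])
u=np.array([-.0941,.9956]);c=np.array([.4722,-.1344])
e=s["tcp_pos"][:2]-c;print("t",e@u,"lat",e@[.9956,.0941])
for n in("scene","top"):
    s=snap(n);w=cloud(s);H=cv2.cvtColor(s["img"],cv2.COLOR_RGB2HSV);e=w[...,:2]-c;t=e@u;l=e@[.9956,.0941]
    b=(abs(l)<.025)&(w[...,2]>.085)&(w[...,2]<.112)
    red=b&((H[...,0]<5)|(H[...,0]>174))&(H[...,1]>170)&(t>.07);br=b&(H[...,0]>16)&(H[...,0]<30)&(H[...,1]>110)&(t>.03)&(t<.12)
    org=b&(H[...,0]>=6)&(H[...,0]<16)&(H[...,1]>190)&(t<.09)
    for k,m in(("red",red),("brass",br),("clip",org)):print(n,k,m.sum(),np.percentile(t[m],[3,50,97]).round(4) if m.sum() else 0)
    if n=="scene":save(s,"sl_scene.png",(120,60,340,240),3.3)
rep()
```

```text
t 12.3 tcp [ 0.4705 -0.1053  0.1215] F [ 0.98 -3.52  2.04] w 0.0194 q [ 0.42  0.56 -0.37  2.06  0.36  0.58 -0.11]
[-0.86992507 -0.22086902 -0.03491882]
t 0.02912015232084296 lat 0.0009946149199959585
scene red 90 [0.0914 0.0991 0.1034]
scene brass 100 [0.0692 0.0764 0.0844]
scene clip 173 [0.0144 0.0423 0.0879]
top red 72 [0.089  0.0942 0.0996]
top brass 146 [0.0692 0.0767 0.0847]
top clip 0 0
t 12.4 tcp [ 0.4704 -0.1048  0.1215] F [ 0.56 -0.73  3.4 ] w 0.0193 q [ 0.42  0.56 -0.37  2.06  0.36  0.58 -0.11]
```

View pics/sl_scene.png

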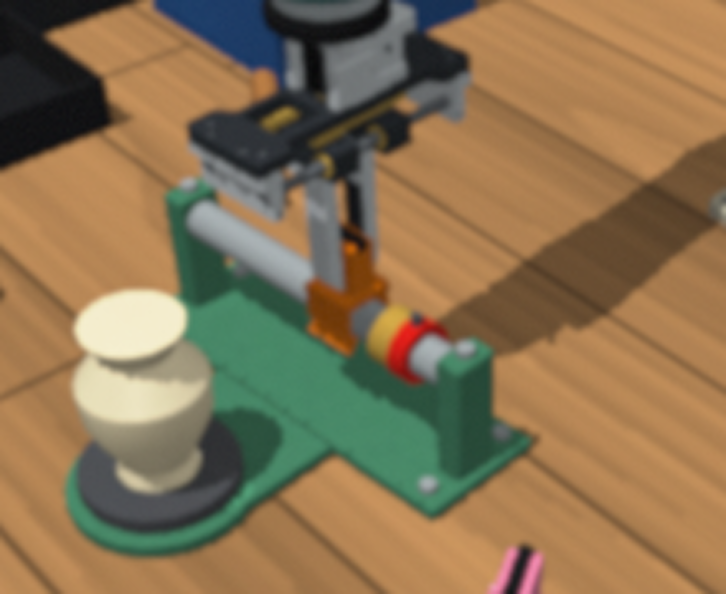

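>>> arm_command(plan=[[0,2,0,0,0,0,1],[0,4,0,0,0,0,1],[0,6,0,0,0,0,1],[0,8,0,0,0,0,1],[0,9,0,0,0,0,1],[0,10,0,0,0,0,1],[0,11,0,0,0,0,1],[0,12,0,0,0,0,1]])

```text
time: 13.07
tcp_pos: [0.4693, -0.0937, 0.1215]
eef_rot: [0.706, -0.033, 0.706, 0.033]
wrist_force: [0.6, -2.8, 4.0]
width: 0.0197
```

>>> arm_command(plan=[[0,0.3,0,0,0,0,1],[0,0.6,0,0,0,0,1],[0,0.9,0,0,0,0,1],[0,1.2,0,0,0,0,1],[0,1.5,0,0,0,0,1],[0,1.8,0,0,0,0,1],[0,2.1,0,0,0,0,1],[0,2.4,0,0,0,0,1]])

```text
time: 13.73
tcp_pos: [0.469, -0.0914, 0.1215]
eef_rot: [0.706, -0.033, 0.706, 0.033]
wrist_force: [-0.1, -3.5, 5.5]
width: 0.0199
```

>>> arm_command(plan=[[0,0.3,0,0,0,0,1],[0,0.6,0,0,0,0,1],[0,0.9,0,0,0,0,1],[0,1.2,0,0,0,0,1],[0,1.5,0,0,0,0,1],[0,1.8,0,0,0,0,1],[0,2.1,0,0,0,0,1],[0,2.4,0,0,0,0,1]])

```text
time: 14.4
tcp_pos: [0.4688, -0.0891, 0.1215]
eef_rot: [0.706, -0.033, 0.706, 0.033]
wrist_force: [0.4, -4.3, 4.2]
width: 0.0198
```

>>> arm_command(plan=[[0.0,0.1,0,0,0,0,1],[0,0.2,0,0,0,0,1],[0,0.4,0,0,0,0,1],[0,0.5,0,0,0,0,1],[0,0.6,0,0,0,0,1],[0,0.8,0,0,0,0,1],[0,0.9,0,0,0,0,1],[0,1.0,0,0,0,0,1]])

```text
time: 15.07
tcp_pos: [0.4687, -0.0881, 0.1215]
eef_rot: [0.706, -0.033, 0.706, 0.033]
wrist_force: [0.9, -3.6, 5.1]
width: 0.0197
```

>>> arm_command(plan=[[0.0,0.1,0,0,0,0,1],[0,0.2,0,0,0,0,1],[0,0.4,0,0,0,0,1],[0,0.5,0,0,0,0,1],[0,0.6,0,0,0,0,1],[0,0.8,0,0,0,0,1],[0,0.9,0,0,0,0,1],[0,1.0,0,0,0,0,1]])

```text
time: 15.73
tcp_pos: [0.4686, -0.0871, 0.1215]
eef_rot: [0.706, -0.033, 0.706, 0.033]
wrist_force: [0.9, -2.6, 5.4]
width: 0.0198
```

>>> arm_command(plan=[[0.0,0.1,0,0,0,0,1],[0,0.2,0,0,0,0,1],[0,0.4,0,0,0,0,1],[0,0.5,0,0,0,0,1],[0,0.6,0,0,0,0,1],[0,0.8,0,0,0,0,1],[0,0.9,0,0,0,0,1],[0,1.0,0,0,0,0,1]])

```text
time: 16.4
tcp_pos: [0.4685, -0.0861, 0.1215]
eef_rot: [0.706, -0.033, 0.706, 0.033]
wrist_force: [1.8, -4.1, 5.9]
width: 0.0196
```

>>> arm_command(plan=[[0.0,0.1,0,0,0,0,1],[0,0.2,0,0,0,0,1],[0,0.4,0,0,0,0,1],[0,0.5,0,0,0,0,1],[0,0.6,0,0,0,0,1],[0,0.8,0,0,0,0,1],[0,0.9,0,0,0,0,1],[0,1.0,0,0,0,0,1]])

```text
time: 17.07
tcp_pos: [0.4684, -0.0855, 0.1215]
eef_rot: [0.706, -0.033, 0.706, 0.033]
wrist_force: [1.2, -4.6, 5.5]
width: 0.0195
```

>>> arm_command(plan=[[0.0,0.1,0,0,0,0,1],[0,0.2,0,0,0,0,1],[0,0.3,0,0,0,0,1],[0,0.4,0,0,0,0,1],[0,0.4,0,0,0,0,1],[0,0.4,0,0,0,0,1],[0,0.4,0,0,0,0,1],[0,0.4,0,0,0,0,1]])

```text
time: 17.73
tcp_pos: [0.4684, -0.0854, 0.1215]
eef_rot: [0.706, -0.033, 0.706, 0.033]
wrist_force: [0.8, -5.1, 5.0]
width: 0.0198
```

>>> arm_command(plan=[[0.0,0.1,0,0,0,0,1],[0,0.2,0,0,0,0,1],[0,0.3,0,0,0,0,1],[0,0.4,0,0,0,0,1],[0,0.4,0,0,0,0,1],[0,0.4,0,0,0,0,1],[0,0.4,0,0,0,0,1],[0,0.4,0,0,0,0,1]])

```text
time: 18.4
tcp_pos: [0.4684, -0.0854, 0.1215]
eef_rot: [0.706, -0.034, 0.706, 0.033]
wrist_force: [1.3, -6.8, 3.7]
width: 0.0193
```

```bash
python3 -c "
from h import *
s=rep();print(s['wrist_torque'],s['tcp_pos'])"
```

```text
t 18.4 tcp [ 0.4684 -0.0854  0.1215] F [ 1.31 -6.84  3.65] w 0.0193 q [ 0.37  0.55 -0.36  2.08  0.36  0.57 -0.15]
[-1.70259383 -0.38728469 -0.00494231] [ 0.46843277 -0.08541208  0.1214969 ]
```

>>> arm_command(plan=[[0.0,0.2,0,0,0,0,1],[0,0.4,0,0,0,0,1],[0,0.4,0,0,0,0,1],[0,0.4,0,0,0,0,1],[0,0.4,0,0,0,0,1],[0,0.4,0,0,0,0,1],[0,0.4,0,0,0,0,1],[0,0.4,0,0,0,0,1]])

```text
time: 19.07
tcp_pos: [0.4684, -0.0854, 0.1215]
eef_rot: [0.706, -0.034, 0.706, 0.032]
wrist_force: [1.5, -6.6, 4.0]
width: 0.0199
```

>>> arm_command(plan=[[0,-0.5,0,0,0,0,1],[0,-1.0,0,0,0,0,1],[0,-1.5,0,0,0,0,1],[0,-1.5,0,0,0,0,1],[0,-1.5,0,0,0,0,1],[0,-1.5,0,0,0,0,1],[0,-1.5,0,0,0,0,1],[0,-1.5,0,0,0,0,1]])

```text
time: 19.73
tcp_pos: [0.4684, -0.0854, 0.1215]
eef_rot: [0.706, -0.033, 0.706, 0.033]
wrist_force: [1.3, -4.7, 5.0]
width: 0.0194
```

Bush load was about 3 N by my friction estimate (3.5 N), which is near the low edge. I'll make one clean bed-in at about 5 N for half a second.

>>> arm_command(plan=[[0,1.2,0,0,0,0,1],[0,2.2,0,0,0,0,1],[0,2.4,0,0,0,0,1],[0,2.4,0,0,0,0,1],[0,2.4,0,0,0,0,1],[0,2.4,0,0,0,0,1],[0,2.4,0,0,0,0,1],[0,2.4,0,0,0,0,1]])

```text
time: 20.4
tcp_pos: [0.4684, -0.0853, 0.1215]
eef_rot: [0.706, -0.034, 0.706, 0.032]
wrist_force: [1.9, -9.4, 4.0]
width: 0.0194
```

```bash
python3 -c "
from h import *
s=rep();print(s['wrist_torque'],s['tcp_pos'])"
```

```text
t 20.4 tcp [ 0.4684 -0.0853  0.1215] F [ 1.86 -9.41  4.03] w 0.0194 q [ 0.37  0.55 -0.36  2.08  0.36  0.57 -0.15]
[-2.32468066 -0.51585347  0.06892712] [ 0.46837208 -0.08530262  0.12149523]
```

>>> arm_command(plan=[[0,-0.7,0,0,0,0,1],[0,-1.4,0,0,0,0,1],[-0.2,-2,0,0,0,0,1],[-0.2,-2,0,0,0,0,1],[-0.2,-2,0,0,0,0,0.4],[-0.2,-2,0,0,0,0,0.2],[-0.2,-2,0,0,0,0,0.0],[-0.2,-2,0,0,0,0,0.0]], grip_force=20)

```text
time: 21.07
tcp_pos: [0.4676, -0.0838, 0.1212]
eef_rot: [0.706, -0.033, 0.707, 0.034]
wrist_force: [0.5, 0.8, -0.6]
width: 0.0434
```

>>> arm_command(plan=[[0,0,0,0,0,0,0],[0,0,0,0,0,0,0],[0,0,0,0,0,0,0],[0,0,0,0,0,0,0],[0,0,0,0,0,0,0],[0,0,0,0,0,0,0],[0,0,0,0,0,0,0],[0,0,0,0,0,0,0]])

```text
time: 21.73
tcp_pos: [0.4683, -0.0848, 0.1216]
eef_rot: [0.706, -0.033, 0.706, 0.033]
wrist_force: [0.2, 0.3, 0.3]
width: 0.0471
```

Released cleanly. Now I'll rise straight up and check.

>>> arm_command(plan=[[-8,0,0,0,0,0,0],[-25,0,0,0,0,0,0],[-45,0,0,0,0,0,0],[-70,0,0,0,0,0,0],[-95,0,0,0,0,0,0],[-115,0,0,0,0,0,0],[-125,0,0,0,0,0,0],[-130,0,0,0,0,0,0]])

```text
time: 22.4
tcp_pos: [0.4692, -0.0848, 0.2539]
eef_rot: [0.708, -0.034, 0.705, 0.033]
wrist_force: [-0.2, 0.8, -0.7]
width: 0.047
```

Run:
```python
from h import *
rep()
u=np.array([-.0941,.9956]);c=np.array([.4722,-.1344])
for n in("scene","top"):
    s=snap(n);w=cloud(s);H=cv2.cvtColor(s["img"],cv2.COLOR_RGB2HSV);e=w[...,:2]-c;t=e@u;l=e@[.9956,.0941]
    b=(abs(l)<.03)&(w[...,2]>.05)&(w[...,2]<.17)
    org=b&(H[...,0]>=6)&(H[...,0]<16)&(H[...,1]>190)&(t<.075);br=b&(H[...,0]>16)&(H[...,0]<30)&(H[...,1]>110)&(t>.03)&(t<.12)
    blk=b&(w[...,2]>.135)
    for k,m in(("clip",org),("brass",br),("top",blk)):
        if m.sum():print(n,k,m.sum(),"t",np.percentile(t[m],[3,50,97]).round(4),"l",np.percentile(l[m],[3,97]).round(4),"z",np.percentile(w[m][:,2],[3,97]).round(4))
    if n=="scene":save(s,"end.png",(120,60,340,240),3.3)
```

```text
t 22.4 tcp [ 0.4692 -0.0848  0.2539] F [-0.15  0.84 -0.74] w 0.047 q [ 0.47  0.36 -0.47  1.93  0.21  0.9  -0.01]
scene clip 483 t [0.0325 0.0544 0.0678] l [-0.0073  0.0204] z [0.0684 0.1449]
scene brass 118 t [0.0667 0.0761 0.084 ] l [-0.0077  0.0212] z [0.0808 0.106 ]
scene top 160 t [0.0316 0.0539 0.0674] l [-0.0095  0.01  ] z [0.1356 0.15  ]
top clip 6 t [0.0549 0.0595 0.0651] l [-0.0104 -0.0075] z [0.1156 0.1328]
top brass 165 t [0.0678 0.0763 0.0849] l [-0.0194  0.0157] z [0.0911 0.1072]
top top 100 t [0.0455 0.0574 0.066 ] l [-0.0101  0.0089] z [0.1414 0.151 ]
```

View pics/end.png

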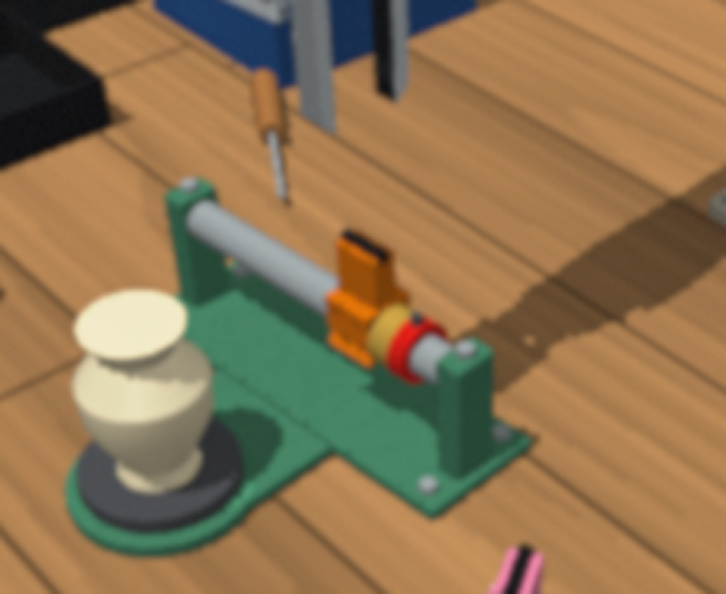

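The picture shows the clip seated upright against the bush at about (385,330), with its top at z≈0.145 as expected for fully seated. The vase looks unmoved and the gripper is clear, so I'm handing in.

```bash
python3 -c "
from h import *
print(ctrl.hand_in())"
```

```text
the job is handed in; nothing more can be done
None
```

The orange clip is snapped on the bar, fully seated and resting against the brass bush. I handed the job in at about 22.5 s of the 58 s allowed; the hand-in reports no verdict.

- **Fitting:** I set the small orange clip astride the bar near its middle, about 47 mm or more clear of the bush. The highest push I read while pressing it on was about 9 N. It then pulled itself down until the saddle landed, at about 6 N.
- **Sliding and bedding:** It slid against about 3.5 N of friction and stopped dead at the bush. My first bedding push left only about 3 N on the bush, near the low edge. I eased off and pushed once more, reading 9.4 N in total (about 6 N on the bush) for half a second. I then eased off before opening the fingers.
- **Last checks:** After release, the clip's top was at z ≈ 0.145 m, as expected when seated. Its end face and the bush face both measured about 67–68 mm from the bar's middle. The vase looked unmoved in the final picture, and the gripper was about 0.1 m above the clip, touching nothing.
- **Not certain:** Forces were read only at the end of each move, so brief peaks in between were not seen. I did not check the grey clip again in the final picture, but the arm never went near it after the grasp.

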